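# Stock the cleaning caddy, leave the empties

## Task

Stock the cleaning caddy: stand each of the four full bottles (white caps) upright in the cup of its own colour, right down on the cup's floor, set down gently and not dropped. The two bottles with black caps are empties: leave them standing where they are.

Things in the scene. Friction and masses are not known exactly. Their poses are not given: they have to be found in the camera images.
- bottle_green: Full green cleaner bottle with a WHITE screw cap and a white label band, round, diameter 46, total height 116 mm; side walls straight and vertical from the foot up to 80 mm, green shoulder above, then the cap (20 to 22 mm wide). Closed and rigid, 0.14 to 0.31 kg. Stands loose on the counter; origin at the centre of its underside, z up along its axis.
- bottle_pink: Full pink cleaner bottle with a WHITE screw cap and a white label band, round, diameter 52, total height 106 mm; side walls straight and vertical from the foot up to 80 mm, pink shoulder above, then the cap (20 to 22 mm wide). Closed and rigid, 0.14 to 0.31 kg. Stands loose on the counter; origin at the centre of its underside, z up along its axis.
- bottle_orange: Full orange cleaner bottle with a WHITE screw cap and a white label band, round, diameter 48, total height 112 mm; side walls straight and vertical from the foot up to 80 mm, orange shoulder above, then the cap (20 to 22 mm wide). Closed and rigid, 0.14 to 0.31 kg. Stands loose on the counter; origin at the centre of its underside, z up along its axis.
- bottle_blue: Full blue cleaner bottle with a WHITE screw cap and a white label band, square in section (faces along its own x and y), 42 x 42, total height 112 mm; side walls straight and vertical from the foot up to 80 mm, blue shoulder above, then the cap (20 to 22 mm wide). Closed and rigid, 0.14 to 0.31 kg. Stands loose on the counter; origin at the centre of its underside, z up along its axis.
- empty_green: Empty green bottle, same shape and size as the full green one (round, diameter 46, total height 116 mm) but with a BLACK cap, about 0.1 kg. Stands loose on the counter and is to stay there. Origin at the centre of its underside, z up.
- empty_orange: Empty orange bottle, same shape and size as the full orange one (round, diameter 48, total height 112 mm) but with a BLACK cap, about 0.1 kg. Stands loose on the counter and is to stay there. Origin at the centre of its underside, z up.
- cup_green: Square open green cup, one of four fixed 2 x 2 (places vary, centres 92 mm apart) in a grey caddy tray (192 x 192 mm, 28 high, fixed; low loops on two sides). Outside 78 x 78 mm, walls 4, inside 70 x 70, 42 high, floor 4 thick. Origin at the centre of its underside, 5 mm above the counter: inner floor at 9 mm, rim at 47 mm. x, y along its sides, z up.
- cup_pink: Square open pink cup, one of four fixed 2 x 2 (places vary, centres 92 mm apart) in a grey caddy tray (192 x 192 mm, 28 high, fixed; low loops on two sides). Outside 78 x 78 mm, walls 4, inside 70 x 70, 42 high, floor 4 thick. Origin at the centre of its underside, 5 mm above the counter: inner floor at 9 mm, rim at 47 mm. x, y along its sides, z up.
- cup_orange: Square open orange cup, one of four fixed 2 x 2 (places vary, centres 92 mm apart) in a grey caddy tray (192 x 192 mm, 28 high, fixed; low loops on two sides). Outside 78 x 78 mm, walls 4, inside 70 x 70, 42 high, floor 4 thick. Origin at the centre of its underside, 5 mm above the counter: inner floor at 9 mm, rim at 47 mm. x, y along its sides, z up.
- cup_blue: Square open blue cup, one of four fixed 2 x 2 (places vary, centres 92 mm apart) in a grey caddy tray (192 x 192 mm, 28 high, fixed; low loops on two sides). Outside 78 x 78 mm, walls 4, inside 70 x 70, 42 high, floor 4 thick. Origin at the centre of its underside, 5 mm above the counter: inner floor at 9 mm, rim at 47 mm. x, y along its sides, z up.

How it is judged:
At the end, for the whole second after the job is handed in: Each white-capped bottle stands upright (within 0.1 rad) on the floor of the cup of its own colour (axis within 22 mm of the cup's centre, underside within 5 mm of the inner floor), released and at rest; both black-capped empties stand within 30 mm of where they started (horizontal distance between bottle_green and cup_green below 0.022 m and z of bottle_green in the frame of cup_green between 0.001 and 0.009 m and angle between each of bottle_green, bottle_pink, bottle_orange, bottle_blue, empty_green, empty_orange's own z axis and vertical below 0.1 rad and linear speed of each of bottle_green, bottle_pink, bottle_orange, bottle_blue, empty_green, empty_orange below 0.02 m/s and angular speed of each of bottle_green, bottle_pink, bottle_orange, bottle_blue below 0.2 rad/s and horizontal distance between bottle_pink and cup_pink below 0.022 m and z of bottle_pink in the frame of cup_pink between 0.001 and 0.009 m and horizontal distance between bottle_orange and cup_orange below 0.022 m and z of bottle_orange in the frame of cup_orange between 0.001 and 0.009 m and horizontal distance between bottle_blue and cup_blue below 0.022 m and z of bottle_blue in the frame of cup_blue between 0.001 and 0.009 m and distance of each of empty_green, empty_orange from where it was at the start of the episode below 0.03 m); the robot touches nothing.
It fails at once if an empty (black cap) is pushed more than 30 mm, lifted or knocked over (distance of any of empty_green, empty_orange from where it was at the start of the episode above 0.03 m or angle between any of empty_green, empty_orange's own z axis and vertical above 0.35 rad).
It fails at once if a bottle is dropped into its cup (faster than 0.6 m/s between the cup's walls) ((horizontal distance between bottle_green and cup_green below 0.03 m and z of bottle_green in the frame of cup_green below 0.04 m and linear speed of bottle_green above 0.6 m/s) or (horizontal distance between bottle_pink and cup_pink below 0.03 m and z of bottle_pink in the frame of cup_pink below 0.04 m and linear speed of bottle_pink above 0.6 m/s) or (horizontal distance between bottle_orange and cup_orange below 0.03 m and z of bottle_orange in the frame of cup_orange below 0.04 m and linear speed of bottle_orange above 0.6 m/s) or (horizontal distance between bottle_blue and cup_blue below 0.03 m and z of bottle_blue in the frame of cup_blue below 0.04 m and linear speed of bottle_blue above 0.6 m/s)).
It also fails if it takes over 102 s, if anything falls off the work surface, if the arm or the gripper's body presses on something with over 40 N, if the wrist force passes 120 N, or if a joint passes its speed limit or range.

## Robot

A 7-joint arm with a two-finger parallel gripper is mounted at the origin on the work surface. World frame = base frame: x ahead of the robot, y to its left, z up, the work surface at z = 0. Lengths are in m, angles in rad, forces in N, time in s.
With the tool pointing down it reaches from about 0.4 to 0.85 m from the base axis. Payload 10.4 kg.
Tool frame: the origin (TCP) lies midway between the tips of the shut fingers; the grasp point (between the pads) lies 19 mm behind it; z points along the fingers, x is the direction in which the jaws open and shut, and the axes are right-handed (so a half turn about z gives the same grasp; the last joint's range is limited). The gripper opens to 85 mm and grips with 20 to 120 N. Pads are 22 mm wide; open, the fingers measure 114 mm over their backs; the gripper's body (76 mm by 85 mm) begins 54 mm behind the grasp point. The pads swing forward as they close: fully open they stand 13 mm farther back than shut.
Start: joints at [-1.365, 0.332, -0.065, 1.46, 0.022, 1.35, -0.088], TCP at [0.142, 0.609, 0.231] pointing down, gripper open.
Joint ranges: [-2.6, 2.6], [-0.5, 2.12], [-1.47, 1.34], [0.16, 2.42], [-1.27, 4.41], [0.06, 2.06], [-2.6, 2.6]. Speed limits (rad/s): [2.22, 2.22, 2.79, 2.79, 3.14, 3.14, 3.14].

## Interface

Orientations are given as a unit quaternion [x, y, z, w].
In Python, from workcell import monitor, eyes, ticket, models gives the robot as it stands.
- The arm moves only by the tool servo_tool, never from a script. Its argument "motion" is a list of rows, each a list of 7 numbers: the opening, from 0 (shut) to 1 (fully open), then the shift along the tool's x, y, z in m, then the turn, a rotation vector about the tool's x, y, z in degrees. In form: [[fingers, tx, ty, tz, rx, ry, rz], ...]. A call has 1 to 20 rows; each row is the pose to reach, as a shift and turn from the pose commanded when the call began, along the tool's axes at that moment; what a row does not reach only later rows make up. A row lasts 1/8 s, in which the tool goes at most 62.5 mm and 10.7 degrees, less where a joint would pass 70% of its speed; a pose out of reach is approached as far as the arm can. A call with a gripper value outside its range is refused whole. The fingers move at their own pace and stop on an object; "grip_force" is the grip in N (left out, the last holds). Time passes only in rows, so rows that repeat a pose let the fingers close. It gives the time, the measured TCP pose, the force and the opening at its end, in the units of the state.
- monitor.get_obs(): the state, without advancing time (a new reading comes with each control period).
- eyes.camera(name): name is "scene" or "top" or "wrist"; returns (picture, depth): 420x560x3 uint8, blue, green, red; 420x560 float32, m along the optical axis (not along the pixel's ray), 0 where there is no reading.
- eyes.camera_info(name): a dict with "intrinsics" (3x3 intrinsics, pixels), "k1" (the pictures are not rectified: a ray, as slopes to the right and down, at radius r is drawn at 1 + k1 r^2 times it, then the intrinsics apply), "extrinsics" (4x4, takes a point from world to camera coordinates); the wrist camera has in their place "tool_from_camera" (4x4, takes a point from camera to tool coordinates, whose origin is the TCP and whose axes are the tool frame's). Camera axes: x right, y down, z forward; pixel columns grow to the right and rows downward; lengths in m; the calibration is good to about 2 mm. A picture is of the moment at which its call begins: read the wrist's pose just before it. camera_info takes no time and is no camera call.
- ticket.hand_in(): hands the job in, once; it reports no verdict.
Trained networks look in the newest picture that a camera, given by its name, has taken for a name from the list of things; names that differ only in an ending like _2 or _b are one class to them, and where a whole thing is asked for, a point or a joint stands for the part that bears it (a point fixed in the world has none). Each returns a list of dicts, best first, with "confidence" (0 to 1); they miss things now and then, are a little off and sometimes report something else, mostly with a low value. They report only what shows in the picture. A call takes as long as a camera call.
- models.boxes_of(camera, thing): "point" ([x, y, z] in m, in the coordinates of the camera as it stood for that picture, good to about 4 mm: the middle of the surface that is visible of it).
The state is a dict: "clock": time; "joint_pos": joint angles; "joint_velocities": joint speeds; "tau": joint torques, N m; "position": TCP position; "ee_rot": TCP orientation; "ft_force": force on the tool from outside, world axes, zero at the start; "torque": the same for the moment, N m; "grip_width": opening from 0.0 (shut) to 1.0 (fully open).
Only numpy, scipy, OpenCV 4.12 (cv2) and the standard library are available. Lean on these libraries where they do the work, as an engineer would, in place of code of your own. Each camera call takes 0.05 s, during which the arm holds its last target. There are 200 camera calls.

## Working session

There is one attempt and no reset: what is moved stays moved. The work goes in short steps, Python scripts to look and compute and a tool call to move; the robot and the scene stay as the last step left them, time stands still between calls to the robot, and variables do not carry over. Pictures are saved under pics/ and viewed, about 12 in all and at most 16, crops included, and the job is handed in when it is done.

Besides the shell and the picture viewer there is one more tool, called after "Request:" as name(argument=value, ...), one argument or row to a line, values as JSON. servo_tool: Moves the arm, as the interface text tells. Its arguments: {"type":"object","properties":{"motion":{"type":"array"},"grip_force":{"type":"number"}},"required":["motion"]}

```bash
mkdir -p pics; cat > h.py <<'E'
import numpy as np,cv2
from workcell import monitor, eyes, ticket, models
from scipy.spatial.transform import Rotation as R
def cloud(name):
    """picture, depth, world points (HxWx3)"""
    o=monitor.get_obs(); img,d=eyes.camera(name); ci=eyes.camera_info(name)
    K=np.array(ci["intrinsics"]); k1=ci["k1"]
    v,u=np.mgrid[:d.shape[0],:d.shape[1]]
    x=(u-K[0,2])/K[0,0]; y=(v-K[1,2])/K[1,1]; s=np.ones_like(x)
    for _ in range(8): s=1+k1*(x*x+y*y)/s**2
    P=np.stack([x/s*d,y/s*d,d],-1)
    T=cam2world(ci,o)
    return img,d,P@T[:3,:3].T+T[:3,3]
def cam2world(ci,o):
    if "extrinsics" in ci: return np.linalg.inv(np.array(ci["extrinsics"]))
    T=np.eye(4);T[:3,:3]=R.from_quat(o["ee_rot"]).as_matrix();T[:3,3]=o["position"]
    return T@np.array(ci["tool_from_camera"])
E
python3 - <<'E'
from h import *
o=monitor.get_obs(); print({k:np.round(v,3) for k,v in o.items()})
print(R.from_quat(o["ee_rot"]).as_matrix().round(3))
for n in ["top","scene"]:
    img,d,W=cloud(n); cv2.imwrite(f"pics/{n}0.png",img); np.savez(f"{n}0.npz",img=img,W=W,d=d)
    T=cam2world(eyes.camera_info(n),o); print(n,T[:3,3].round(3),T[:3,2].round(2))
    for t in ["bottle_green","bottle_pink","bottle_orange","bottle_blue","empty_green","empty_orange","cup_green","cup_pink","cup_orange","cup_blue"]:
        for b in models.boxes_of(n,t)[:3]:
            print(t,round(b["confidence"],2),(T[:3,:3]@b["point"]+T[:3,3]).round(3))
E
```

```text
{'clock': np.float64(0.0), 'joint_pos': array([-1.365,  0.333, -0.065,  1.461,  0.022,  1.35 , -0.089]), 'joint_velocities': array([-0.   , -0.   ,  0.001, -0.001,  0.001, -0.   , -0.   ]), 'tau': array([-0.0000e+00, -6.2546e+01,  4.9000e-02, -3.9161e+01,  1.6000e-02,
        1.0000e-02,  0.0000e+00]), 'position': array([0.142, 0.608, 0.23 ]), 'ee_rot': array([ 0.783,  0.622, -0.001,  0.   ]), 'ft_force': array([ 0.128, -0.375, -0.64 ]), 'torque': array([0.007, 0.004, 0.006]), 'grip_width': np.float64(1.002)}
[[ 0.227  0.974 -0.   ]
 [ 0.974 -0.227 -0.001]
 [-0.001  0.    -1.   ]]
top [ 0.342 -0.019  1.108] [ 0.18  0.01 -0.98]
bottle_green 0.76 [ 0.58  -0.037  0.087]
bottle_pink 0.63 [ 0.58  -0.337  0.083]
bottle_orange 0.96 [ 0.56  -0.192  0.089]
bottle_blue 0.61 [ 0.447 -0.314  0.081]
bottle_blue 0.22 [ 0.448 -0.159  0.089]
empty_green 0.65 [ 0.444 -0.044  0.09 ]
empty_orange 0.89 [ 0.451 -0.157  0.088]
cup_green 0.86 [0.486 0.238 0.007]
cup_pink 0.57 [0.506 0.334 0.008]
cup_orange 0.6 [0.599 0.316 0.011]
cup_blue 0.72 [0.583 0.224 0.011]
scene [1.268 0.47  0.753] [-0.63 -0.42 -0.65]
bottle_green 0.56 [ 0.61  -0.026  0.064]
bottle_pink 0.73 [ 0.605 -0.324  0.061]
bottle_orange 0.87 [ 0.585 -0.189  0.059]
bottle_orange 0.6 [ 0.603 -0.328  0.059]
bottle_blue 0.87 [ 0.463 -0.315  0.06 ]
empty_green 0.66 [ 0.46  -0.031  0.058]
empty_orange 0.83 [ 0.475 -0.149  0.061]
cup_green 0.82 [0.47  0.238 0.032]
cup_pink 0.73 [0.481 0.326 0.03 ]
cup_orange 0.6 [0.582 0.31  0.029]
cup_blue 0.79 [0.566 0.218 0.033]
cup_blue 0.28 [0.484 0.323 0.032]
```

```bash
python3 - <<'E'
from h import *
D=np.load("top0.npz");W=D["W"];S=np.load("scene0.npz")["W"]
c=dict(green=(.59,-.035,.116),pink=(.59,-.335,.106),orange=(.57,-.192,.112),blue=(.455,-.314,.112),egreen=(.45,-.04,.116),eorange=(.46,-.155,.112))
for n,(x,y,H) in c.items():
  for nm,w in (("top",W),("scene",S)):
    m=(np.hypot(w[...,0]-x,w[...,1]-y)<.05)&(w[...,2]>H-.006)
    p=w[m]
    if len(p)<5: print(n,nm,len(p));continue
    print(n,nm,len(p),((p[:,:2].min(0)+p[:,:2].max(0))/2).round(4),np.ptp(p[:,:2],axis=0).round(4),p[:,2].max().round(3))
x,y,H=c["blue"]
for nm,w in (("top",W),("scene",S)):
  for lo,hi in ((.01,.07),(.04,.08),(.07,.095)):
    m=(np.hypot(w[...,0]-x,w[...,1]-y)<.05)&(w[...,2]>lo)&(w[...,2]<hi)
    p=w[m][:,:2].astype(np.float32); r=cv2.minAreaRect(p*1000); print("blue",nm,lo,len(p),np.round(r[0],1),np.round(r[1],1),round(r[2],1))
for nm,w in (("top",W),("scene",S)):
  m=(np.hypot(w[...,0]-.545,w[...,1]-.278)<.16)&(w[...,2]>.042)&(w[...,2]<.052)
  r=cv2.minAreaRect((w[m][:,:2]*1000).astype(np.float32)); print("caddy",nm,m.sum(),np.round(r[0],1),np.round(r[1],1),round(r[2],1))
a=np.hstack([cv2.imread("pics/top0.png"),cv2.imread("pics/scene0.png")]);cv2.imwrite("pics/a.png",cv2.resize(a,(800,300),interpolation=cv2.INTER_AREA))
E
```

```text
green top 89 [ 0.5931 -0.0366] [0.0261 0.0189] 0.119
green scene 72 [ 0.5964 -0.0366] [0.0268 0.0223] 0.118
pink top 77 [ 0.5883 -0.3458] [0.0217 0.0221] 0.109
pink scene 49 [ 0.5897 -0.3446] [0.024  0.0252] 0.108
orange top 77 [ 0.5705 -0.1994] [0.0203 0.0176] 0.115
orange scene 54 [ 0.5746 -0.1998] [0.0195 0.0204] 0.115
blue top 65 [ 0.4476 -0.3235] [0.0169 0.0168] 0.115
blue scene 39 [ 0.4516 -0.3262] [0.021  0.0231] 0.114
egreen top 100 [ 0.4493 -0.0413] [0.0273 0.0185] 0.119
egreen scene 57 [ 0.4529 -0.0409] [0.0286 0.0206] 0.118
eorange top 89 [ 0.4576 -0.1641] [0.021  0.0205] 0.115
eorange scene 48 [ 0.461  -0.1644] [0.0204 0.0237] 0.114
blue top 0.01 183 [ 441.4 -312.3] [59.5 33. ] 30.8
blue top 0.04 159 [ 447.6 -324.9] [45.4 43.9] 71.3
blue top 0.07 303 [ 447.9 -323.9] [42.4 42.7] 71.4
blue scene 0.01 394 [ 463.6 -319.6] [36.8 61.5] 27.9
blue scene 0.04 295 [ 463.5 -319.4] [34.6 60.6] 27.9
blue scene 0.07 221 [ 457.8 -318.9] [37.3 53. ] 45.2
caddy top 1121 [540.1 272.8] [172.  171.4] 79.7
caddy scene 1446 [541.2 272.6] [171.3 174.6] 79.5
```

View pics/a.png

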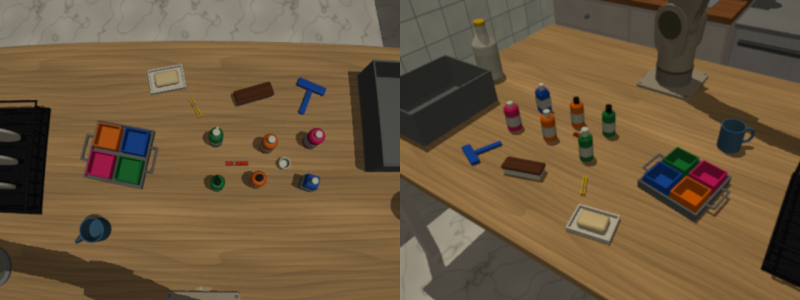

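```bash
cat > go.py <<'E'
# usage: go.py x y z psi_deg -> tool-frame shift and turn from the present pose to a tool-down target
from h import *; import sys
def delta(x,y,z,psi):
    o=monitor.get_obs(); M=R.from_quat(o["ee_rot"]); p=np.radians(psi)
    T=R.from_matrix([[np.cos(p),np.sin(p),0],[np.sin(p),-np.cos(p),0],[0,0,-1]])
    print((M.inv().apply(np.array([x,y,z])-o["position"])).round(4),(M.inv()*T).as_rotvec(degrees=True).round(1),"t",round(float(o["clock"]),2))
if __name__=="__main__": delta(*map(float,sys.argv[1:]))
E
python3 go.py .594 -.037 .23 34.6
```

```text
[-0.5264  0.5869  0.0013] [-0.  -0.  42.3] t 1.1
```

Request:
servo_tool(
  motion=[
    [1, -0.526, 0.587, 0, 0, 0, 42.3],
    [1, -0.526, 0.587, 0, 0, 0, 42.3],
    [1, -0.526, 0.587, 0, 0, 0, 42.3],
    [1, -0.526, 0.587, 0, 0, 0, 42.3],
    [1, -0.526, 0.587, 0, 0, 0, 42.3],
    [1, -0.526, 0.587, 0, 0, 0, 42.3],
    [1, -0.526, 0.587, 0, 0, 0, 42.3],
    [1, -0.526, 0.587, 0, 0, 0, 42.3],
    [1, -0.526, 0.587, 0, 0, 0, 42.3],
    [1, -0.526, 0.587, 0, 0, 0, 42.3],
    [1, -0.526, 0.587, 0, 0, 0, 42.3],
    [1, -0.526, 0.587, 0, 0, 0, 42.3],
    [1, -0.526, 0.587, 0, 0, 0, 42.3],
    [1, -0.526, 0.587, 0, 0, 0, 42.3],
    [1, -0.526, 0.587, 0, 0, 0, 42.3],
    [1, -0.526, 0.587, 0, 0, 0, 42.3],
  ],
)

```text
clock: 3.1
position: [0.5939, -0.0352, 0.2314]
ee_rot: [0.954, 0.298, 0.0, -0.0]
ft_force: [0.4, -0.1, -0.1]
grip_width: 1.0
```

```bash
cat > look.py <<'E'
# usage: look.py out H : wrist view; finds cap top (height H) near the TCP, saves the picture
from h import *; import sys
img,d,W=cloud("wrist"); o=monitor.get_obs(); cv2.imwrite("pics/"+sys.argv[1],img); H=float(sys.argv[2])
print("tcp",o["position"].round(4),"F",o["ft_force"].round(1),"grip",round(float(o["grip_width"]),3),"t",o["clock"])
m=(np.hypot(W[...,0]-o["position"][0],W[...,1]-o["position"][1])<.04)&(abs(W[...,2]-H)<.006)&(d>0)
p=W[m]
if len(p)>5:
    c,r=cv2.minEnclosingCircle((p[:,:2]*1000).astype(np.float32)); print("cap",np.round(c,1),"r",round(r,1),"mean",(p.mean(0)*1000).round(1),len(p))
E
python3 look.py w1.png .116
```

```text
tcp [ 0.5939 -0.0353  0.2314] F [-0.   1.1  0.3] grip 0.996 t 3.15
cap [594.1 -36.7] r 14.1 mean [591.9 -36.1 115.8] 732
```

View pics/w1.png

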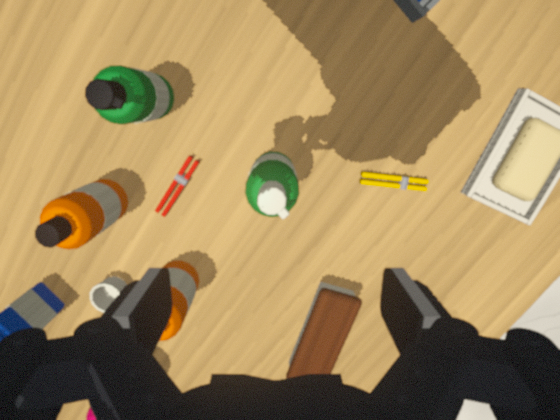

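Request:
servo_tool(
  motion=[
    [1, -0.001, 0, 0.05, 0, 0, 0],
    [1, -0.001, 0, 0.09, 0, 0, 0],
    [1, -0.001, 0, 0.12, 0, 0, 0],
    [1, -0.001, 0, 0.145, 0, 0, 0],
    [1, -0.001, 0, 0.165, 0, 0, 0],
    [1, -0.001, 0, 0.184, 0, 0, 0],
    [1, -0.001, 0, 0.184, 0, 0, 0],
    [0, -0.001, 0, 0.184, 0, 0, 0],
    [0, -0.001, 0, 0.184, 0, 0, 0],
    [0, -0.001, 0, 0.184, 0, 0, 0],
    [0, -0.001, 0, 0.184, 0, 0, 0],
    [0, -0.001, 0, 0.184, 0, 0, 0],
    [0, -0.001, 0, 0.184, 0, 0, 0],
    [0, -0.001, 0, 0.184, 0, 0, 0],
  ],
  grip_force=45,
)

```text
clock: 4.9
position: [0.5937, -0.0376, 0.0483]
ee_rot: [0.955, 0.297, 0.001, 0.0]
ft_force: [-2.5, -1.4, 4.6]
grip_width: 0.526
```

```bash
python3 go.py .487 .236 .23 34.6
```

```text
[ 0.0675 -0.2857 -0.1818] [ 0.  -0.1 -0. ] t 4.9
```

Request:
servo_tool(
  motion=[
    [0, 0, 0, -0.015, 0, 0, 0],
    [0, 0, 0, -0.045, 0, 0, 0],
    [0, 0, 0, -0.09, 0, 0, 0],
    [0, 0, 0, -0.13, 0, 0, 0],
    [0, 0, 0, -0.16, 0, 0, 0],
    [0, 0.004, -0.015, -0.175, 0, 0, 0],
    [0, 0.011, -0.045, -0.182, 0, 0, 0],
    [0, 0.02, -0.085, -0.182, 0, 0, 0],
    [0, 0.03, -0.13, -0.182, 0, 0, 0],
    [0, 0.042, -0.18, -0.182, 0, 0, 0],
    [0, 0.053, -0.225, -0.182, 0, 0, 0],
    [0, 0.061, -0.26, -0.182, 0, 0, 0],
    [0, 0.066, -0.28, -0.182, 0, 0, 0],
    [0, 0.0675, -0.286, -0.182, 0, 0, 0],
    [0, 0.0675, -0.286, -0.182, 0, 0, 0],
    [0, 0.0675, -0.286, -0.182, 0, 0, 0],
  ],
)

```text
clock: 6.9
position: [0.4869, 0.2353, 0.2293]
ee_rot: [0.955, 0.296, -0.0, 0.0]
ft_force: [-0.2, 0.7, -3.2]
grip_width: 0.526
```

```bash
cat > cups.py <<'E'
# wrist view while carrying: caddy rim rectangle, save picture
from h import *; import sys
img,d,W=cloud("wrist"); o=monitor.get_obs(); cv2.imwrite("pics/"+sys.argv[1],img)
print("tcp",o["position"].round(4),"F",o["ft_force"].round(1),"grip",round(float(o["grip_width"]),3))
m=(np.hypot(W[...,0]-.5406,W[...,1]-.2727)<.16)&(abs(W[...,2]-.047)<.004)&(d>0)
p=(W[m][:,:2]*1000).astype(np.float32);r=cv2.minAreaRect(p);print(len(p),np.round(r[0],1),np.round(r[1],1),round(r[2],1))
m=(np.hypot(W[...,0]-o["position"][0],W[...,1]-o["position"][1])<.04)&(abs(W[...,2]-o["position"][2]-float(sys.argv[2]))<.006)&(d>0)
print("held cap",(W[m].mean(0)*1000).round(1) if m.any() else None)
E
python3 cups.py w2.png .068; python3 go.py .487 .236 .0573 34.6
```

```text
tcp [0.4869 0.2354 0.2293] F [ 0.2 -0.2 -2.2] grip 0.53
5297 [541.8 273.3] [170.8 171.6] 79.5
held cap [480.9 245.3 297.9]
[ 0.0004 -0.0005  0.172 ] [ 0.   0.  -0.1] t 6.95
```

View pics/w2.png

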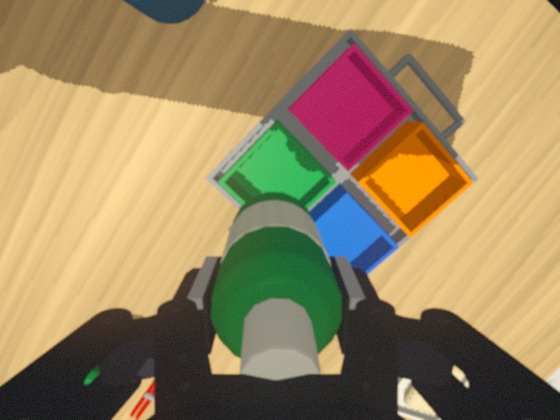

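Request:
servo_tool(
  motion=[
    [0, 0, 0, 0.02, 0, 0, 0],
    [0, 0, 0, 0.055, 0, 0, 0],
    [0, 0, 0, 0.09, 0, 0, 0],
    [0, 0, 0, 0.12, 0, 0, 0],
    [0, 0, 0, 0.14, 0, 0, 0],
    [0, 0, 0, 0.155, 0, 0, 0],
    [0, 0, 0, 0.165, 0, 0, 0],
    [0, 0, 0, 0.17, 0, 0, 0],
    [0, 0, 0, 0.1715, 0, 0, 0],
    [0, 0, 0, 0.1715, 0, 0, 0],
  ],
)

```text
clock: 8.2
position: [0.4868, 0.2367, 0.0582]
ee_rot: [0.955, 0.297, 0.0, -0.0]
ft_force: [-0.6, -0.1, -3.3]
grip_width: 0.524
```

```bash
python3 go.py .57 -.1997 .23 34.6
```

```text
[-0.1791  0.4065 -0.172 ] [-0. -0. -0.] t 8.2
```

Request:
servo_tool(
  motion=[
    [0, 0, 0, 0.0015, 0, 0, 0],
    [0, 0, 0, 0.0015, 0, 0, 0],
    [0.9, 0, 0, 0.0015, 0, 0, 0],
    [0.9, 0, 0, 0.0015, 0, 0, 0],
    [0.9, 0, 0, 0.0015, 0, 0, 0],
    [0.9, 0, 0, 0.0015, 0, 0, 0],
    [0.9, 0, 0, -0.02, 0, 0, 0],
    [0.9, 0, 0, -0.06, 0, 0, 0],
    [0.9, 0, 0, -0.11, 0, 0, 0],
    [0.9, 0, 0, -0.172, 0, 0, 0],
    [1, -0.178, 0.4075, -0.172, 0, 0, 0],
    [1, -0.178, 0.4075, -0.172, 0, 0, 0],
    [1, -0.178, 0.4075, -0.172, 0, 0, 0],
    [1, -0.178, 0.4075, -0.172, 0, 0, 0],
    [1, -0.178, 0.4075, -0.172, 0, 0, 0],
    [1, -0.178, 0.4075, -0.172, 0, 0, 0],
    [1, -0.178, 0.4075, -0.172, 0, 0, 0],
    [1, -0.178, 0.4075, -0.172, 0, 0, 0],
    [1, -0.178, 0.4075, -0.172, 0, 0, 0],
    [1, -0.178, 0.4075, -0.172, 0, 0, 0],
  ],
)

```text
clock: 10.7
position: [0.5717, -0.1981, 0.2297]
ee_rot: [0.954, 0.298, 0.0, -0.0]
ft_force: [0.4, 0.9, -1.3]
grip_width: 1.0
```

```bash
python3 look.py w3.png .112; python3 go.py .5715 -.1998 .044 34.6; python3 - <<'E'
from h import *
img,d,W=cloud("top"); cv2.imwrite("pics/top1.png",img)
for x,y,H in ((.488,.236,.125),(.449,-.041,.116),(.459,-.164,.112)):
    m=(np.hypot(W[...,0]-x,W[...,1]-y)<.03)&(abs(W[...,2]-H)<.006);p=W[m]; print((p.mean(0)*1000).round(1),p[:,2].max() if len(p) else 0)
E
```

```text
tcp [ 0.5717 -0.198   0.2298] F [-0.   1.2  0.2] grip 1.0 t 10.75
cap [ 572.  -200.8] r 10.9 mean [ 571.5 -200.   112.1] 636
[-0.0013  0.0015  0.1858] [-0.  -0.   0.1] t 10.75
[484.4 237.4 124.2] 0.1285397028896691
[447.3 -40.9 115. ] 0.11859853896898043
[nan nan nan] 0<stdin>:4: RuntimeWarning: Mean of empty slice.
  ret = um.true_divide(
```

View pics/w3.png

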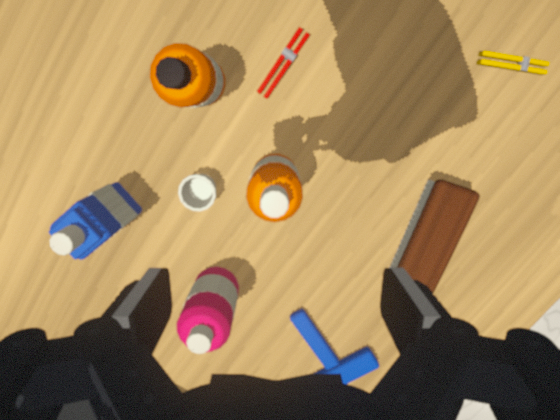

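```bash
python3 - <<'E'
from h import *
W=np.load("top0.npz")["W"]
m=(np.hypot(W[...,0]-.51,W[...,1]+.245)<.05)&(W[...,2]>.008)
p=W[m];n,l,s,c=cv2.connectedComponentsWithStats(m.astype(np.uint8))
for i in range(1,n):
    q=W[l==i]; print(s[i,4],(q.min(0)*1000).round(),(q.max(0)*1000).round())
E
python3 go.py .5715 -.2 .044 34.6
```

```text
125 [ 497. -274.    8.] [ 532. -236.   30.]
1 [ 520. -247.    9.] [ 520. -247.    9.]
[-0.0013  0.0015  0.1858] [-0.  -0.   0.1] t 10.8
```

Request:
servo_tool(
  motion=[
    [1, -0.001, 0.001, 0.05, 0, 0, 0],
    [1, -0.001, 0.001, 0.09, 0, 0, 0],
    [1, -0.001, 0.001, 0.12, 0, 0, 0],
    [1, -0.001, 0.001, 0.145, 0, 0, 0],
    [1, -0.001, 0.001, 0.165, 0, 0, 0],
    [1, -0.001, 0.001, 0.184, 0, 0, 0],
    [1, -0.001, 0.001, 0.184, 0, 0, 0],
    [0, -0.001, 0.001, 0.184, 0, 0, 0],
    [0, -0.001, 0.001, 0.184, 0, 0, 0],
    [0, -0.001, 0.001, 0.184, 0, 0, 0],
    [0, -0.001, 0.001, 0.184, 0, 0, 0],
    [0, -0.001, 0.001, 0.184, 0, 0, 0],
    [0, -0.001, 0.001, 0.184, 0, 0, 0],
  ],
  grip_force=45,
)

```text
clock: 12.42
position: [0.5718, -0.2016, 0.0469]
ee_rot: [0.955, 0.297, 0.001, 0.0]
ft_force: [-1.0, 0.5, 7.1]
grip_width: 0.551
```

```bash
python3 go.py .5948 .310 .23 34.6
```

```text
[ 0.3097 -0.4079 -0.1831] [ 0.1 -0.1 -0. ] t 12.43
```

Request:
servo_tool(
  motion=[
    [0, 0, 0, -0.015, 0, 0, 0],
    [0, 0, 0, -0.045, 0, 0, 0],
    [0, 0, 0, -0.09, 0, 0, 0],
    [0, 0, 0, -0.13, 0, 0, 0],
    [0, 0, 0, -0.16, 0, 0, 0],
    [0, 0.01, -0.013, -0.175, 0, 0, 0],
    [0, 0.03, -0.04, -0.182, 0, 0, 0],
    [0, 0.06, -0.08, -0.182, 0, 0, 0],
    [0, 0.09, -0.12, -0.182, 0, 0, 0],
    [0, 0.12, -0.16, -0.182, 0, 0, 0],
    [0, 0.15, -0.2, -0.182, 0, 0, 0],
    [0, 0.18, -0.24, -0.182, 0, 0, 0],
    [0, 0.21, -0.28, -0.182, 0, 0, 0],
    [0, 0.24, -0.32, -0.182, 0, 0, 0],
    [0, 0.27, -0.355, -0.182, 0, 0, 0],
    [0, 0.292, -0.384, -0.182, 0, 0, 0],
    [0, 0.304, -0.4, -0.182, 0, 0, 0],
    [0, 0.3097, -0.408, -0.182, 0, 0, 0],
    [0, 0.3097, -0.408, -0.182, 0, 0, 0],
    [0, 0.3097, -0.408, -0.182, 0, 0, 0],
  ],
)

```text
clock: 14.92
position: [0.5949, 0.3084, 0.2281]
ee_rot: [0.955, 0.296, 0.0, 0.0]
ft_force: [-0.3, 0.2, -1.6]
grip_width: 0.548
```

```bash
python3 cups.py w4.png .065; python3 go.py .5948 .310 .0559 34.6
```

```text
tcp [0.5949 0.3086 0.2281] F [-0.1 -1.  -3.5] grip 0.547
5168 [541.  272.8] [171.5 170.4] 79.4
held cap [589.8 315.9 293. ]
[ 0.0007 -0.0012  0.1722] [ 0.  -0.  -0.1] t 14.97
```

View pics/w4.png

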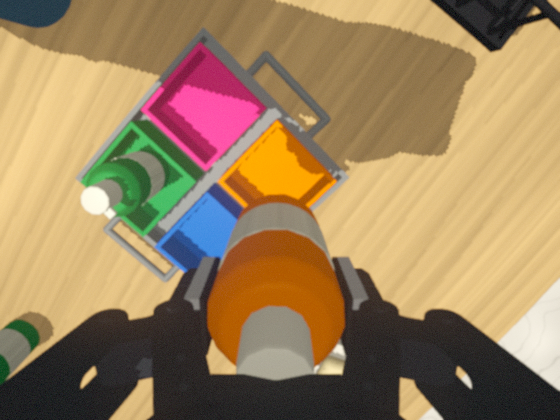

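Request:
servo_tool(
  motion=[
    [0, 0, 0, 0.02, 0, 0, 0],
    [0, 0, 0, 0.055, 0, 0, 0],
    [0, 0, 0, 0.09, 0, 0, 0],
    [0, 0, 0, 0.12, 0, 0, 0],
    [0, 0, 0, 0.14, 0, 0, 0],
    [0, 0, 0, 0.155, 0, 0, 0],
    [0, 0, 0, 0.165, 0, 0, 0],
    [0, 0, 0, 0.17, 0, 0, 0],
    [0, 0, 0, 0.172, 0, 0, 0],
    [0, 0, 0, 0.172, 0, 0, 0],
  ],
)

```text
clock: 16.23
position: [0.5947, 0.3105, 0.0563]
ee_rot: [0.955, 0.297, 0.0, -0.0]
ft_force: [0.1, -0.4, -2.6]
grip_width: 0.551
```

```bash
python3 go.py .589 -.3455 .23 34.6
```

```text
[-0.377   0.5367 -0.174 ] [-0.  -0.1 -0. ] t 16.23
```

Request:
servo_tool(
  motion=[
    [0, 0, 0, 0.0015, 0, 0, 0],
    [0, 0, 0, 0.0015, 0, 0, 0],
    [0.9, 0, 0, 0.0015, 0, 0, 0],
    [0.9, 0, 0, 0.0015, 0, 0, 0],
    [0.9, 0, 0, 0.0015, 0, 0, 0],
    [0.9, 0, 0, 0.0015, 0, 0, 0],
    [0.9, 0, 0, -0.02, 0, 0, 0],
    [0.9, 0, 0, -0.06, 0, 0, 0],
    [0.9, 0, 0, -0.11, 0, 0, 0],
    [1, 0, 0, -0.174, 0, 0, 0],
    [1, -0.377, 0.537, -0.174, 0, 0, 0],
    [1, -0.377, 0.537, -0.174, 0, 0, 0],
    [1, -0.377, 0.537, -0.174, 0, 0, 0],
    [1, -0.377, 0.537, -0.174, 0, 0, 0],
    [1, -0.377, 0.537, -0.174, 0, 0, 0],
    [1, -0.377, 0.537, -0.174, 0, 0, 0],
    [1, -0.377, 0.537, -0.174, 0, 0, 0],
    [1, -0.377, 0.537, -0.174, 0, 0, 0],
    [1, -0.377, 0.537, -0.174, 0, 0, 0],
    [1, -0.377, 0.537, -0.174, 0, 0, 0],
  ],
)

```text
clock: 18.73
position: [0.5892, -0.3166, 0.2316]
ee_rot: [0.955, 0.298, 0.001, 0.0]
ft_force: [1.2, 0.2, -0.2]
grip_width: 1.0
```

```bash
python3 go.py .589 -.3455 .23 34.6
```

```text
[-0.0166  0.0237  0.0016] [ 0.1 -0.1  0. ] t 18.73
```

Request:
servo_tool(
  motion=[
    [1, 0, 0, 0, 0, 0, 0],
    [1, 0, 0, 0, 0, 0, 0],
  ],
)

```text
clock: 18.98
position: [0.5893, -0.3147, 0.2307]
ee_rot: [0.955, 0.297, 0.0, 0.0]
ft_force: [1.4, 0.8, 0.2]
grip_width: 1.0
```

```bash
python3 look.py w5.png .106; python3 go.py .589 -.3455 .0415 34.6
```

```text
tcp [ 0.5898 -0.3136  0.2305] F [ 0.9  0.4 -0.3] grip 1.0 t 19.025
cap [ 590.5 -345.5] r 10.8 mean [ 590.2 -344.1  106. ] 544
[-0.019   0.0258  0.189 ] [ 0.  -0.1  0.1] t 19.02
```

View pics/w5.png

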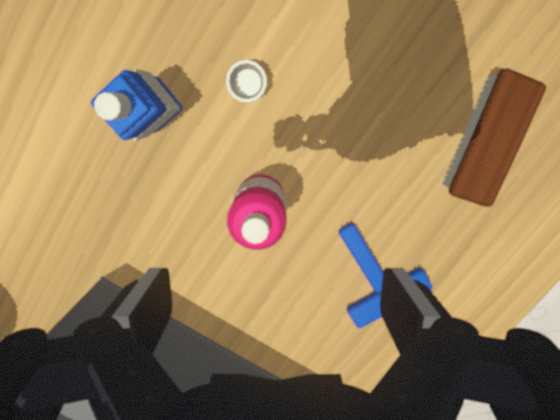

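```bash
python3 - <<'E'
from h import *
W=np.load("top0.npz")["W"]
m=(W[...,1]<-.385)&(W[...,1]>-.6)&(W[...,0]>.4)&(W[...,0]<.75)&(W[...,2]>.03)
p=W[m];print(len(p),p[:,1].max(),p[:,2].max())
q=p[np.hypot(p[:,0]-.59,p[:,1]+.345).argsort()[:5]];print(q.round(3))
E
python3 go.py .590 -.345 .0415 34.6
```

```text
2753 -0.5261005508672996 0.13421718082882883
[[ 0.594 -0.528  0.03 ]
 [ 0.6   -0.528  0.084]
 [ 0.582 -0.528  0.114]
 [ 0.606 -0.528  0.07 ]
 [ 0.588 -0.528  0.105]]
[-0.0179  0.0259  0.189 ] [ 0.  -0.1  0.1] t 19.02
```

Request:
servo_tool(
  motion=[
    [1, -0.018, 0.026, 0.02, 0, 0, 0],
    [1, -0.018, 0.026, 0.06, 0, 0, 0],
    [1, -0.018, 0.026, 0.095, 0, 0, 0],
    [1, -0.018, 0.026, 0.125, 0, 0, 0],
    [1, -0.018, 0.026, 0.15, 0, 0, 0],
    [1, -0.018, 0.026, 0.17, 0, 0, 0],
    [1, -0.018, 0.026, 0.187, 0, 0, 0],
    [1, -0.018, 0.026, 0.187, 0, 0, 0],
    [0, -0.018, 0.026, 0.187, 0, 0, 0],
    [0, -0.018, 0.026, 0.187, 0, 0, 0],
    [0, -0.018, 0.026, 0.187, 0, 0, 0],
    [0, -0.018, 0.026, 0.187, 0, 0, 0],
    [0, -0.018, 0.026, 0.187, 0, 0, 0],
    [0, -0.018, 0.026, 0.187, 0, 0, 0],
  ],
  grip_force=45,
)

```text
clock: 20.78
position: [0.5898, -0.3466, 0.0439]
ee_rot: [0.955, 0.297, 0.001, 0.001]
ft_force: [-0.6, 0.8, 6.0]
grip_width: 0.595
```

```bash
python3 go.py .5043 .3265 .23 34.6
```

```text
[ 0.3121 -0.6024 -0.1866] [ 0.1 -0.1 -0. ] t 20.77
```

Request:
servo_tool(
  motion=[
    [0, 0, 0, -0.02, 0, 0, 0],
    [0, 0, 0, -0.055, 0, 0, 0],
    [0, 0, 0, -0.1, 0, 0, 0],
    [0, 0, 0, -0.14, 0, 0, 0],
    [0, 0.005, -0.01, -0.17, 0, 0, 0],
    [0, 0.02, -0.039, -0.186, 0, 0, 0],
    [0, 0.042, -0.081, -0.186, 0, 0, 0],
    [0, 0.066, -0.127, -0.186, 0, 0, 0],
    [0, 0.09, -0.174, -0.186, 0, 0, 0],
    [0, 0.114, -0.22, -0.186, 0, 0, 0],
    [0, 0.138, -0.266, -0.186, 0, 0, 0],
    [0, 0.162, -0.313, -0.186, 0, 0, 0],
    [0, 0.186, -0.359, -0.186, 0, 0, 0],
    [0, 0.21, -0.405, -0.186, 0, 0, 0],
    [0, 0.234, -0.452, -0.186, 0, 0, 0],
    [0, 0.258, -0.498, -0.186, 0, 0, 0],
    [0, 0.282, -0.544, -0.186, 0, 0, 0],
    [0, 0.3, -0.579, -0.186, 0, 0, 0],
    [0, 0.309, -0.597, -0.186, 0, 0, 0],
    [0, 0.312, -0.602, -0.186, 0, 0, 0],
  ],
)

```text
clock: 23.28
position: [0.5041, 0.3265, 0.229]
ee_rot: [0.955, 0.297, -0.0, 0.0]
ft_force: [-0.1, -0.6, -2.5]
grip_width: 0.591
```

Request:
servo_tool(
  motion=[
    [0, 0, 0, 0, 0, 0, 0],
    [0, 0, 0, 0, 0, 0, 0],
  ],
)

```text
clock: 23.52
position: [0.5049, 0.3246, 0.229]
ee_rot: [0.955, 0.296, 0.0, 0.0]
ft_force: [0.3, -0.1, -4.1]
grip_width: 0.586
```

```bash
python3 cups.py w6.png .062; python3 go.py .5043 .3265 .0529 34.6
```

```text
tcp [0.5048 0.3248 0.229 ] F [-0.4  0.3 -1.9] grip 0.597
2571 [541.5 273.2] [170.5 170.9] 79.6
held cap [501.1 329.7 289.7]
[ 0.0005 -0.0017  0.1761] [ 0.  -0.  -0.1] t 23.57
```

View pics/w6.png

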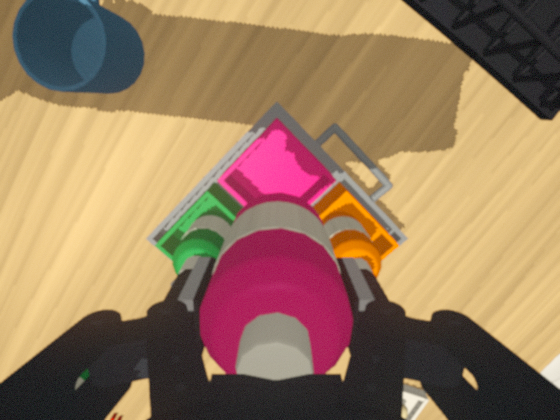

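Request:
servo_tool(
  motion=[
    [0, 0, 0, 0.02, 0, 0, 0],
    [0, 0, 0, 0.055, 0, 0, 0],
    [0, 0, 0, 0.09, 0, 0, 0],
    [0, 0, 0, 0.12, 0, 0, 0],
    [0, 0, 0, 0.145, 0, 0, 0],
    [0, 0, 0, 0.16, 0, 0, 0],
    [0, 0, 0, 0.17, 0, 0, 0],
    [0, 0, 0, 0.174, 0, 0, 0],
    [0, 0, 0, 0.1755, 0, 0, 0],
    [0, 0, 0, 0.1755, 0, 0, 0],
  ],
)

```text
clock: 24.82
position: [0.5045, 0.3266, 0.0538]
ee_rot: [0.955, 0.297, 0.0, -0.0]
ft_force: [0.6, 0.7, -2.7]
grip_width: 0.595
```

```bash
python3 go.py .449 -.324 .23 -18.6
```

```text
[-0.4149  0.5041 -0.1767] [-0.  -0.  53.2] t 24.82
```

Request:
servo_tool(
  motion=[
    [0, 0, 0, 0.0015, 0, 0, 0],
    [0, 0, 0, 0.0015, 0, 0, 0],
    [0.9, 0, 0, 0.0015, 0, 0, 0],
    [0.9, 0, 0, 0.0015, 0, 0, 0],
    [0.9, 0, 0, 0.0015, 0, 0, 0],
    [0.9, 0, 0, 0.0015, 0, 0, 0],
    [0.9, 0, 0, -0.02, 0, 0, 0],
    [0.9, 0, 0, -0.06, 0, 0, 0],
    [0.9, 0, 0, -0.11, 0, 0, 0],
    [1, 0, 0, -0.176, 0, 0, 0],
    [1, -0.415, 0.504, -0.176, 0, 0, 53.2],
    [1, -0.415, 0.504, -0.176, 0, 0, 53.2],
    [1, -0.415, 0.504, -0.176, 0, 0, 53.2],
    [1, -0.415, 0.504, -0.176, 0, 0, 53.2],
    [1, -0.415, 0.504, -0.176, 0, 0, 53.2],
    [1, -0.415, 0.504, -0.176, 0, 0, 53.2],
    [1, -0.415, 0.504, -0.176, 0, 0, 53.2],
    [1, -0.415, 0.504, -0.176, 0, 0, 53.2],
    [1, -0.415, 0.504, -0.176, 0, 0, 53.2],
    [1, -0.415, 0.504, -0.176, 0, 0, 53.2],
  ],
)

```text
clock: 27.32
position: [0.4512, -0.2979, 0.2296]
ee_rot: [0.987, -0.161, 0.001, -0.0]
ft_force: [1.7, 1.4, 0.1]
grip_width: 1.004
```

Request:
servo_tool(
  motion=[
    [1, 0, 0, 0, 0, 0, 0],
    [1, 0, 0, 0, 0, 0, 0],
  ],
)

```text
clock: 27.58
position: [0.4509, -0.2962, 0.2288]
ee_rot: [0.987, -0.162, -0.0, -0.0]
ft_force: [0.5, 1.2, -0.1]
grip_width: 1.003
```

```bash
python3 go.py .449 -.324 .044 -18.6;python3 look.py w7.png .112; python3 - <<'E'
from h import *
img,d,W=cloud("wrist")
for lo,hi in ((.04,.08),(.06,.09),(.07,.1)):
    m=(np.hypot(W[...,0]-.449,W[...,1]+.324)<.045)&(W[...,2]>lo)&(W[...,2]<hi)&(d>0)
    r=cv2.minAreaRect((W[m][:,:2]*1000).astype(np.float32));print(m.sum(),np.round(r[0],1),np.round(r[1],1),round(r[2],1))
E
```

```text
[0.0072 0.0269 0.1848] [ 0.   0.  -0.1] t 27.57
tcp [ 0.4515 -0.2952  0.2289] F [ 0.9 -0.3  0. ] grip 1.001 t 27.625
cap [ 450.5 -325. ] r 10.0 mean [ 450.7 -324.   111.9] 515
556 [ 451.6 -321.6] [36.3 42.8] 72.7
952 [ 450.7 -324.4] [41.2 42. ] 72.4
1833 [ 450.7 -324.4] [41.2 42. ] 72.4
```

View pics/w7.png

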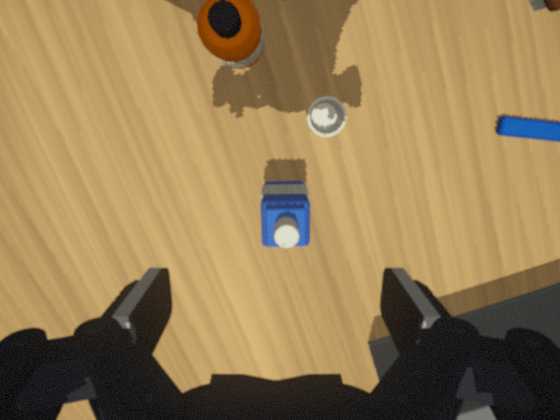

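Request:
servo_tool(
  motion=[
    [1, 0.009, 0.0275, 0.02, 0, 0, -0.8],
    [1, 0.009, 0.0275, 0.06, 0, 0, -0.8],
    [1, 0.009, 0.0275, 0.095, 0, 0, -0.8],
    [1, 0.009, 0.0275, 0.125, 0, 0, -0.8],
    [1, 0.009, 0.0275, 0.15, 0, 0, -0.8],
    [1, 0.009, 0.0275, 0.17, 0, 0, -0.8],
    [1, 0.009, 0.0275, 0.183, 0, 0, -0.8],
    [1, 0.009, 0.0275, 0.183, 0, 0, -0.8],
    [0, 0.009, 0.0275, 0.183, 0, 0, -0.8],
    [0, 0.009, 0.0275, 0.183, 0, 0, -0.8],
    [0, 0.009, 0.0275, 0.183, 0, 0, -0.8],
    [0, 0.009, 0.0275, 0.183, 0, 0, -0.8],
    [0, 0.009, 0.0275, 0.183, 0, 0, -0.8],
    [0, 0.009, 0.0275, 0.183, 0, 0, -0.8],
  ],
  grip_force=45,
)

```text
clock: 29.42
position: [0.4511, -0.3255, 0.0466]
ee_rot: [0.988, -0.155, 0.0, -0.0]
ft_force: [-1.4, 1.4, 6.3]
grip_width: 0.487
```

```bash
python3 go.py .5783 .2195 .23 34.6; python3 go.py .47 -.15 .23 -17.6
```

```text
[-0.0455 -0.5578 -0.1833] [  0.   -0.  -52.4] t 29.43
[-0.0355 -0.1729 -0.1834] [-0.  -0.  -0.2] t 29.43
```

Request:
servo_tool(
  motion=[
    [0, 0, 0, -0.02, 0, 0, 0],
    [0, 0, 0, -0.055, 0, 0, 0],
    [0, 0, 0, -0.1, 0, 0, 0],
    [0, 0, 0, -0.14, 0, 0, 0],
    [0, 0, 0, -0.17, 0, 0, 0],
    [0, -0.002, -0.02, -0.183, 0, 0, -1],
    [0, -0.004, -0.055, -0.183, 0, 0, -2],
    [0, -0.008, -0.1, -0.183, 0, 0, -3],
    [0, -0.012, -0.147, -0.183, 0, 0, -4],
    [0, -0.016, -0.194, -0.183, 0, 0, -5],
    [0, -0.02, -0.241, -0.183, 0, 0, -6],
    [0, -0.0235, -0.288, -0.183, 0, 0, -7.4],
    [0, -0.027, -0.335, -0.183, 0, 0, -7.4],
    [0, -0.031, -0.382, -0.183, 0, 0, -7.4],
    [0, -0.035, -0.429, -0.183, 0, 0, -7.4],
    [0, -0.039, -0.476, -0.183, 0, 0, -7.4],
    [0, -0.042, -0.518, -0.183, 0, 0, -7.4],
    [0, -0.0445, -0.545, -0.183, 0, 0, -7.4],
    [0, -0.0455, -0.558, -0.183, 0, 0, -7.4],
    [0, -0.0455, -0.558, -0.183, 0, 0, -7.4],
  ],
)

```text
clock: 31.92
position: [0.5782, 0.2198, 0.2295]
ee_rot: [0.996, -0.091, 0.0, 0.0]
ft_force: [-0.0, -1.4, -1.9]
grip_width: 0.485
```

Request:
servo_tool(
  motion=[
    [0, 0, 0, 0, 0, 0, 0],
    [0, 0, 0, 0, 0, 0, 0],
  ],
)

```text
clock: 32.17
position: [0.5782, 0.2186, 0.2294]
ee_rot: [0.996, -0.092, 0.0, -0.0]
ft_force: [-0.1, 0.6, -1.6]
grip_width: 0.486
```

```bash
python3 cups.py w8.png .065; python3 go.py .5783 .2195 .0556 -10.4
```

```text
tcp [0.5782 0.2189 0.2294] F [ 0.1  0.5 -1.6] grip 0.488
6218 [541.5 273.3] [170.6 170.7] 79.4
held cap [580.9 227.6 294.6]
[-0.     -0.0005  0.1738] [-0.  -0.  -0.1] t 32.23
```

View pics/w8.png

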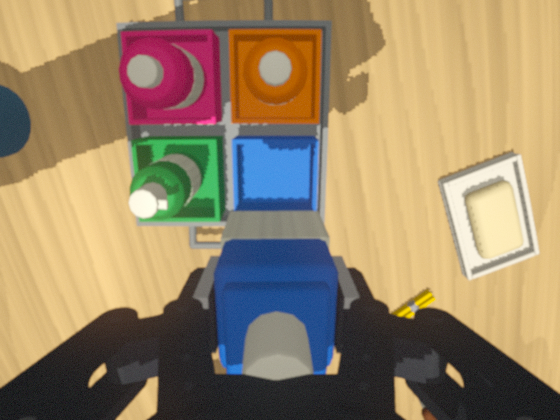

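Request:
servo_tool(
  motion=[
    [0, 0, 0, 0.02, 0, 0, 0],
    [0, 0, 0, 0.055, 0, 0, 0],
    [0, 0, 0, 0.09, 0, 0, 0],
    [0, 0, 0, 0.12, 0, 0, 0],
    [0, 0, 0, 0.142, 0, 0, 0],
    [0, 0, 0, 0.157, 0, 0, 0],
    [0, 0, 0, 0.167, 0, 0, 0],
    [0, 0, 0, 0.172, 0, 0, 0],
    [0, 0, 0, 0.1735, 0, 0, 0],
    [0, 0, 0, 0.1735, 0, 0, 0],
  ],
)

```text
clock: 33.48
position: [0.5785, 0.2201, 0.0561]
ee_rot: [0.996, -0.091, 0.0, -0.0]
ft_force: [0.2, 0.1, -0.5]
grip_width: 0.49
```

Request:
servo_tool(
  motion=[
    [0, 0, 0, 0.0015, 0, 0, 0],
    [0, 0, 0, 0.0015, 0, 0, 0],
    [0.72, 0, 0, 0.0015, 0, 0, 0],
    [0.72, 0, 0, 0.0015, 0, 0, 0],
    [0.72, 0, 0, 0.0015, 0, 0, 0],
    [0.72, 0, 0, 0.0015, 0, 0, 0],
    [0.72, 0, 0, -0.02, 0, 0, 0],
    [0.72, 0, 0, -0.06, 0, 0, 0],
    [0.72, 0, 0, -0.11, 0, 0, 0],
    [0.72, 0, 0, -0.17, 0, 0, 0],
    [0.72, -0.05, 0.17, -0.17, 0, 0, 0],
    [0.72, -0.05, 0.17, -0.17, 0, 0, 0],
    [0.72, -0.05, 0.17, -0.17, 0, 0, 0],
    [0.72, -0.05, 0.17, -0.17, 0, 0, 0],
    [0.72, -0.05, 0.17, -0.17, 0, 0, 0],
  ],
)

```text
clock: 35.35
position: [0.4986, 0.0623, 0.2266]
ee_rot: [0.996, -0.091, 0.0, -0.001]
ft_force: [-0.6, 0.1, -0.1]
grip_width: 0.718
```

```bash
python3 - <<'E'
from h import *
o=monitor.get_obs(); print(o["position"].round(3),o["ft_force"].round(1),o["clock"])
for nm in ("wrist","top","scene"):
  img,d,W=cloud(nm); cv2.imwrite(f"pics/{nm}9.png",img)
  for n,x,y,H in (("green",.4877,.236,.125),("pink",.5043,.3265,.115),("orange",.5948,.31,.121),("blue",.5783,.2195,.121),("egreen",.449,-.041,.116),("eorange",.459,-.164,.112)):
    m=(np.hypot(W[...,0]-x,W[...,1]-y)<.03)&(abs(W[...,2]-H)<.008)&(d>0);p=W[m]
    if len(p): print(nm,n,((p.mean(0)-[x,y,H])*1000).round(1),(p[:,2].max()*1000).round(1))
a=np.hstack([cv2.imread("pics/wrist9.png"),cv2.imread("pics/scene9.png")]);cv2.imwrite("pics/b.png",cv2.resize(a,(800,300),interpolation=cv2.INTER_AREA))
E
```

```text
[0.499 0.062 0.227] [-0.6  0.1 -0.1] 35.35
wrist egreen [ 0.2  1.7 -0.7] 118.1
top green [-3.3  0.8 -0.5] 129.8
top pink [-0.  -0.2 -0.9] 118.2
top orange [-1.7 -0.3 -1.2] 124.5
top egreen [-1.8  0.2 -0.9] 118.7
top eorange [-1.7  0.3 -0.7] 115.2
scene green [ 0.9  1.8 -2.2] 127.3
scene pink [ 4.9  0.6 -2. ] 117.6
scene orange [ 3.8  1.4 -1.8] 124.6
scene blue [ 2.6  1.1 -1.8] 122.9
scene egreen [ 2.   1.1 -2.2] 117.6
scene eorange [ 3.   1.3 -1.8] 114.0
```

View pics/b.png

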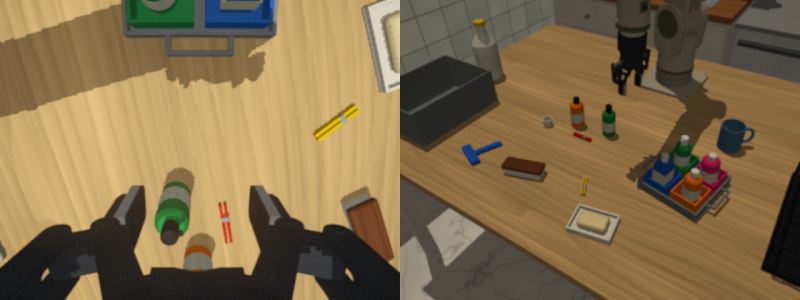

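```bash
python3 -c "
from h import *
print(np.abs(monitor.get_obs()['joint_velocities']).max()); print(ticket.hand_in())"
```

```text
0.006157383664163887
the job is handed in; nothing more can be done
None
```

All four white-capped bottles now stand upright in the cups of their own colours. Each was lowered to the cup floor before I opened the fingers. I handed the job in at about 35.5 s on the clock, with the arm clear and at rest; no verdict came back.

- **Bottles:** in the last camera check, each cap axis was within about 5 mm of its cup's centre. Cap heights were within about 2 mm of those expected for a bottle on the cup floor. Blue was checked only from the scene camera, because the arm hid it from the top camera.
- **Empties:** both black-capped bottles are still standing, within about 3 mm of where they started.
- **Camera differences:** the top and scene cameras disagreed by up to about 5 mm, close to their calibration accuracy and well inside the 22 mm tolerance. No check failed.

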